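# Tighten a sample canister's cover crosswise

### The job

The clear cover of the large white sample canister is being tightened evenly, crosswise: one pair of diagonally opposite wing nuts has had its first part turn (wings about halfway round), the other pair is still loose (wings pointing roughly at the centre). Give the two loose nuts their part turn too, clockwise to about halfway (45 degrees). Only then turn all four fully home, clockwise to the stop, again crosswise: both nuts of one diagonal first, then both of the other.

Things in the scene. Friction and masses are not known exactly. Their poses are not given: they have to be found in the camera images.
- canister: white round canister 212 mm across, fixed to the bench, with a clear cover 260 mm across, its top at z = 100 mm, a vent stub 20 mm tall at its centre and four black wing nuts on a 200 mm bolt circle. Origin: centre of the underside; z up. The steel pot nearby with two small wing nuts is no part of the job.
- nut_a (a joint): wing nut at x +70.7, y +70.7 mm in the canister's frame, opposite nut_c; wings: an upright bar 48 long, 12 thick, z = 117 to 143 mm, on a 24 mm hub. Angle in rad, clockwise from above: 0 wings point at the cover's centre, 1.571 fully home at a firm stop, wings square to that. Stays where left, turns at 0.12 N m, never rises. Starts loose (0 to 0.3) or part-turned (0.6 to 0.9).
- nut_b (a joint): wing nut at x -70.7, y +70.7 mm in the canister's frame, opposite nut_d; wings: an upright bar 48 long, 12 thick, z = 117 to 143 mm, on a 24 mm hub. Angle in rad, clockwise from above: 0 wings point at the cover's centre, 1.571 fully home at a firm stop, wings square to that. Stays where left, turns at 0.12 N m, never rises. Starts loose (0 to 0.3) or part-turned (0.6 to 0.9).
- nut_c (a joint): wing nut at x -70.7, y -70.7 mm in the canister's frame, opposite nut_a; wings: an upright bar 48 long, 12 thick, z = 117 to 143 mm, on a 24 mm hub. Angle in rad, clockwise from above: 0 wings point at the cover's centre, 1.571 fully home at a firm stop, wings square to that. Stays where left, turns at 0.12 N m, never rises. Starts loose (0 to 0.3) or part-turned (0.6 to 0.9).
- nut_d (a joint): wing nut at x +70.7, y -70.7 mm in the canister's frame, opposite nut_b; wings: an upright bar 48 long, 12 thick, z = 117 to 143 mm, on a 24 mm hub. Angle in rad, clockwise from above: 0 wings point at the cover's centre, 1.571 fully home at a firm stop, wings square to that. Stays where left, turns at 0.12 N m, never rises. Starts loose (0 to 0.3) or part-turned (0.6 to 0.9).

How it is judged:
By the outcome, as a careful person would: the job done as asked, in the order asked, and still so for the second after the job is handed in, with the robot touching nothing.
It also fails if it takes over 64 s, if anything falls off the work surface, if the arm or the gripper's body presses on something with over 40 N, if the wrist force passes 120 N, or if a joint passes its speed limit or range.

### The arm

A 6-joint arm with a two-finger parallel gripper is mounted at the origin on the work surface. World frame = base frame: x ahead of the robot, y to its left, z up, the work surface at z = 0. Lengths are in m, angles in rad, forces in N, time in s.
With the tool pointing down it reaches from about 0.425 to 0.95 m from the base axis. Payload 3.5 kg.
Tool frame: the origin (TCP) lies midway between the tips of the shut fingers; the grasp point (between the pads) lies 19 mm behind it; z points along the fingers, y is the direction in which the jaws open and shut (so a half turn about z gives the same grasp; the last joint's range is limited). The gripper opens to 85 mm and grips with 20 to 120 N. Pads are 22 mm wide; open, the fingers measure 114 mm over their backs; the gripper's body (76 mm by 85 mm) begins 54 mm behind the grasp point. The pads swing forward as they close: fully open they stand 13 mm farther back than shut.
Start: joints at [-1.298, 0.286, 1.577, -0, 1.279, -0.15], TCP at [0.277, -0.616, 0.231] pointing down, gripper open.
Joint ranges: [-2.77, 2.77], [-0.9, 2.22], [0.21, 2.48], [-1.53, 4.67], [0.24, 2.81], [-2.84, 2.84]. Speed limits (rad/s): [2.79, 2.79, 3.14, 3.14, 3.14, 3.14].

### API

Orientations are given as a unit quaternion [x, y, z, w].
In Python, from plant import * gives the robot as it stands.
- The arm moves only by the shell command python3 -m jog 'ROWS' [FORCE]. ROWS is a JSON object of lists of equal length, an entry for each row: "travel": the shift along the world's x, y, z in mm, a list of three; "dr": the turn, a rotation vector about the world's x, y, z in degrees, a list of three; "jaw": the closure in counts, from 0 (fully open) to 255 (shut). In form: {"travel": [[x, y, z], ...], "dr": [[wx, wy, wz], ...], "jaw": [jaw, ...]}. A call has 1 to 5 rows; each row shifts and turns the commanded pose from where the row before left it; what a row does not reach is not made up. A row lasts 1/12 s, in which the tool goes at most 41.7 mm and 7.16 degrees, less where a joint would pass 70% of its speed; a pose out of reach is approached as far as the arm can. A call is refused whole if a number of a shift passes 41.7 or a number of a turn 7.16, either way. A call with a gripper value outside its range is refused whole. The fingers move at their own pace and stop on an object; FORCE is the grip in N (left out, the last holds). Time passes only in rows, so rows that do not move let the fingers close. It gives the time, the measured TCP pose, the force and the opening at its end, in the units of the state.
- get_state(): the state, without advancing time (a new reading comes with each control period).
- read_camera(name): name is "side" or "top" or "wrist"; returns the picture (384x512x3 uint8, red, green, blue); there is no depth.
- camera_info(name): a dict with "K" (3x3 intrinsics, pixels), "R" (3x3) and "t" (3): a world point X has camera coordinates R X + t; the wrist camera has in their place "mount" (4x4, takes a point from camera to tool coordinates, whose origin is the TCP and whose axes are the flange's). Camera axes: x right, y down, z forward; pixel columns grow to the right and rows downward; lengths in m; the calibration is good to about 2 mm. The wrist camera is an equidistant fisheye: a pixel r from the principal point sees the ray r / f radians off the axis. A picture is of the moment at which its call begins: read the wrist's pose just before it. camera_info takes no time and is no camera call.
- sign_off(): hands the job in, once; it reports no verdict.
The state is a dict: "time": time; "qpos": joint angles; "dq": joint speeds; "joint_efforts": joint torques, N m; "eef_pos": TCP position; "tcp_rot": TCP orientation; "contact_force": force on the tool from outside, world axes, zero at the start; "wrist_torque": the same for the moment, N m; "opening": opening from 0.0 (shut) to 1.0 (fully open).
Only numpy, scipy, OpenCV 4.12 (cv2) and the standard library are available. Lean on these libraries where they do the work, as an engineer would, in place of code of your own. Each camera call takes 0.05 s, during which the arm holds its last target. There are 200 camera calls.

## Working session

There is one attempt and no reset: what is moved stays moved. The work goes in short steps, Python scripts to look and compute and a shell command to move; the robot and the scene stay as the last step left them, time stands still between calls to the robot, and variables do not carry over. Pictures are saved under pics/ and viewed, about 8 in all and at most 12, crops included, and the job is handed in when it is done.

```bash
ls; mkdir -p pics; python3 - <<'E'
from plant import *
import cv2
s=get_state();print(s)
for n in("top","side"):
    cv2.imwrite(f"pics/{n}0.png",read_camera(n)[:,:,::-1]);i=camera_info(n);print(n,i)
print(camera_info("wrist"))
E
```

```text
pics
{'time': 0.0, 'qpos': array([-1.29798979e+00,  2.87206031e-01,  1.57817947e+00, -1.00497202e-05,
        1.27862299e+00, -1.49986015e-01]), 'dq': array([-0.00029164, -0.00049882, -0.00041209,  0.00124373,  0.00156283,
       -0.00109187]), 'joint_efforts': array([-3.81476757e-04, -4.05976474e+01, -2.92628431e+01, -1.24636458e-04,
        5.80504508e-03, -6.96745062e-06]), 'eef_pos': array([ 0.27681071, -0.61490188,  0.22991894]), 'tcp_rot': array([ 9.77737876e-01,  2.09826563e-01, -7.89332025e-05, -1.20534865e-03]), 'contact_force': array([-0.55582484, -0.12610688, -0.58636271]), 'wrist_torque': array([-0.00159997, -0.01735615,  0.01022655]), 'opening': 1.0027075321506422}
top {'K': array([[482.19547402,   0.        , 262.5925865 ],
       [  0.        , 482.19547402, 194.82576103],
       [  0.        ,   0.        ,   1.        ]]), 'R': array([[-0.00961726, -0.99965127, -0.02459344],
       [-0.99182917,  0.01266506, -0.12694289],
       [ 0.1272101 ,  0.02317165, -0.9916051 ]]), 't': array([0.05987282, 0.56619827, 0.82492229])}
side {'K': array([[442.05293494,   0.        , 254.81766964],
       [  0.        , 442.05293494, 185.38869405],
       [  0.        ,   0.        ,   1.        ]]), 'R': array([[ 0.99871234, -0.05069279,  0.00197478],
       [-0.03200705, -0.65982518, -0.75073716],
       [ 0.03935997,  0.74970726, -0.66059808]]), 't': array([-0.55457155,  0.13544562,  0.66127517])}
{'K': array([[297.31863964,   0.        , 259.14457219],
       [  0.        , 297.31863964, 189.86492434],
       [  0.        ,   0.        ,   1.        ]]), 'mount': array([[-2.12360947e-04, -9.51108270e-01, -3.08857594e-01,
         7.87845061e-02],
       [ 9.99999869e-01, -5.83920204e-05, -5.07754348e-04,
         3.27602177e-04],
       [ 4.64894541e-04, -3.08857661e-01,  9.51108158e-01,
        -1.41397037e-01],
       [ 0.00000000e+00,  0.00000000e+00,  0.00000000e+00,
         1.00000000e+00]])}
```

View pics/top0.png

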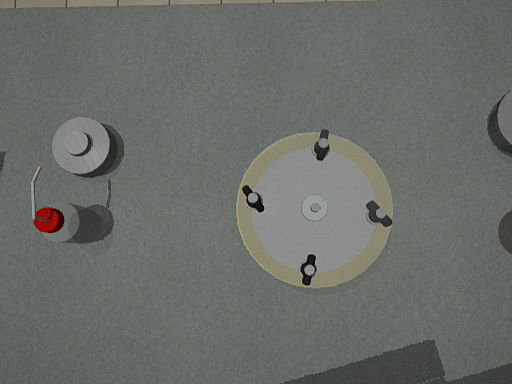

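```bash
python3 - <<'E'
import cv2,numpy as np
a=cv2.imread("pics/top0.png")[120:300,225:405]
cv2.imwrite("pics/top0c.png",cv2.resize(a,None,fx=3.3,fy=3.3,interpolation=cv2.INTER_CUBIC))
E
```

```text
(no output)
```

View pics/top0c.png

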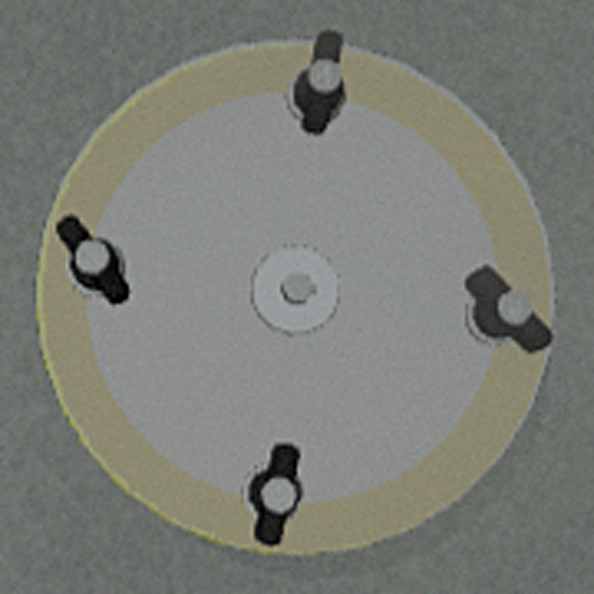

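View pics/side0.png

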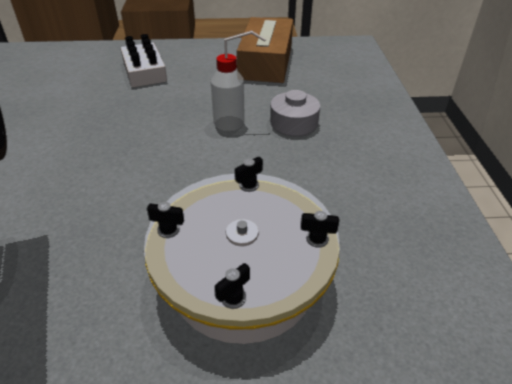

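```bash
cat > h.py <<'E'
from plant import *
import cv2,numpy as np
from scipy.spatial.transform import Rotation as Ro
def cast(name,uv,z,s=None):
    i=camera_info(name);K=i["K"];uv=np.atleast_2d(np.asarray(uv,float))
    d=np.c_[(uv[:,0]-K[0,2])/K[0,0],(uv[:,1]-K[1,2])/K[1,1],np.ones(len(uv))]
    if name=="wrist":
        r=np.hypot(d[:,0],d[:,1])+1e-9
        d=np.c_[d[:,:2]*(np.sin(r)/r)[:,None],np.cos(r)]
        W=Ro.from_quat(s["tcp_rot"]).as_matrix();M=i["mount"]
        c=W@M[:3,3]+s["eef_pos"];d=d@(W@M[:3,:3]).T
    else: c=-i["R"].T@i["t"];d=d@i["R"]
    return c+d*((z-c[2])/d[:,2])[:,None]
E
python3 - <<'E'
from h import *
im=cv2.imread("pics/top0.png");roi=np.zeros(im.shape[:2],np.uint8);cv2.circle(roi,(315,210),95,255,-1)
hsv=cv2.cvtColor(im,cv2.COLOR_BGR2HSV)
m=((hsv[...,1]>45)&(roi>0)).astype(np.uint8)
m=cv2.morphologyEx(m,cv2.MORPH_OPEN,np.ones((3,3)))
c=max(cv2.findContours(m,0,cv2.CHAIN_APPROX_NONE)[0],key=cv2.contourArea)
h=cv2.convexHull(c)[:,0]
P=cast("top",h,.1)[:,:2]
A=np.c_[2*P,np.ones(len(P))]
x=np.linalg.lstsq(A,(P**2).sum(1),rcond=None)[0];C=x[:2];r=np.sqrt(x[2]+C@C)
print("centre",C,"r",r,"resid",np.abs(np.hypot(*(P-C).T)-r).max(), "vent top",cast("top",[225+298/3.3,120+289/3.3],.12))
d=((hsv[...,2]<75)&(roi>0)).astype(np.uint8)
for u,v in((322,146),(254,198),(309,270),(379,213)):
    k=np.zeros_like(d);cv2.circle(k,(u,v),20,1,-1)
    ys,xs=np.nonzero(d&k);Q=cast("top",np.c_[xs,ys],.132)[:,:2]
    r4=cv2.minAreaRect((Q*1000).astype(np.float32));b=cv2.boxPoints(r4)
    e=[b[1]-b[0],b[2]-b[1]];e=max(e,key=np.linalg.norm)
    cen=np.array(r4[0])/1000-C
    rad=np.degrees(np.arctan2(cen[1],cen[0]));w=np.degrees(np.arctan2(e[1],e[0]))
    print("rect",np.round(np.array(r4[0])),np.round(r4[1]),"R",np.hypot(*cen),"phase",rad,"wing",w%180,"nut angle cw",(rad-w)%180)
E
```

```text
centre [ 0.53395493 -0.02945369] r 0.12674635583568108 resid 0.0031816667379486185 vent top [[ 0.5344739  -0.03274691  0.12      ]]
rect [635. -45.] [22. 50.] R 0.10194735330010182 phase -8.9812930696093 wing 154.24835 nut angle cw 16.770352972260817
rect [549.  67.] [49. 22.] R 0.09754039120537152 phase 81.01095376074522 wing 30.21388 nut angle cw 50.797073221804794
rect [437. -18.] [22. 45.] R 0.09776175363270585 phase 173.34067554193646 wing 178.65997 nut angle cw 174.6807083578697
rect [ 520. -128.] [47. 24.] R 0.09923540400297301 phase -98.27919336004905 wing 40.82724 nut angle cw 40.893566649716576
```

```bash
R='{"travel":[[12.9,29.2,2.5],[12.9,29.2,2.5],[12.9,29.2,2.5],[12.9,29.2,2.5],[12.9,29.2,2.5]],"dr":[[0,0,7],[0,0,7],[0,0,7],[0,0,7],[0,0,7]],"jaw":[0,0,0,0,0]}' >/dev/null
python3 -m jog '{"travel":[[12.9,29.2,2.5],[12.9,29.2,2.5],[12.9,29.2,2.5],[12.9,29.2,2.5],[12.9,29.2,2.5]],"dr":[[0,0,7],[0,0,7],[0,0,7],[0,0,7],[0,0,7]],"jaw":[0,0,0,0,0]}'
python3 -m jog '{"travel":[[12.9,29.2,2.5],[12.9,29.2,2.5],[12.9,29.2,2.5],[12.9,29.2,2.5],[12.9,29.2,2.5]],"dr":[[0,0,7],[0,0,7],[0,0,7],[0,0,7],[0,0,7]],"jaw":[0,0,0,0,0]}'
python3 -m jog '{"travel":[[12.9,29.2,2.5],[12.9,29.2,2.5],[12.9,29.2,2.5],[12.9,29.2,2.5],[12.9,29.2,2.5]],"dr":[[0,0,7],[0,0,7],[0,0,7],[0,0,7],[0,0,7]],"jaw":[0,0,0,0,0]}'
python3 -m jog '{"travel":[[12.9,29.2,2.5],[12.9,29.2,2.5],[12.9,29.2,2.5],[12.9,29.2,2.5],[0,0,0]],"dr":[[0,0,7],[0,0,7],[0,0,7],[0,0,7],[0,0,0]],"jaw":[0,0,0,0,0]}'
python3 - <<'E'
from h import *
s=get_state();print(s["time"],s["qpos"],s["eef_pos"],s["tcp_rot"])
im=read_camera("wrist")[:,:,::-1];cv2.imwrite("pics/w1.png",im)
cv2.imwrite("pics/w1b.png",cv2.resize(im,(768,576)))
E
```

```text
time: 0.52
eef_pos: [0.3416, -0.4678, 0.2431]
tcp_rot: [0.868, 0.497, 0.0, -0.001]
contact_force: [0.6, -0.0, -0.1]
opening: 0.999
time: 0.93
eef_pos: [0.4061, -0.3218, 0.2559]
tcp_rot: [0.678, 0.735, 0.0, -0.0]
contact_force: [0.1, 0.3, -1.2]
opening: 1.003
time: 1.35
eef_pos: [0.4706, -0.1758, 0.2685]
tcp_rot: [0.426, 0.905, 0.0, -0.0]
contact_force: [1.3, -0.1, 0.6]
opening: 1.001
time: 1.77
eef_pos: [0.5232, -0.0564, 0.279]
tcp_rot: [0.193, 0.981, 0.001, 0.0]
contact_force: [0.1, -0.3, 0.1]
opening: 0.999
1.7667 [-0.30140565 -0.0803776   1.88662527  0.00238805  1.33506006 -1.48424797] [ 0.5232469  -0.05639598  0.27898493] [1.93036166e-01 9.81190945e-01 1.13907270e-03 2.66131083e-04]
```

View pics/w1b.png

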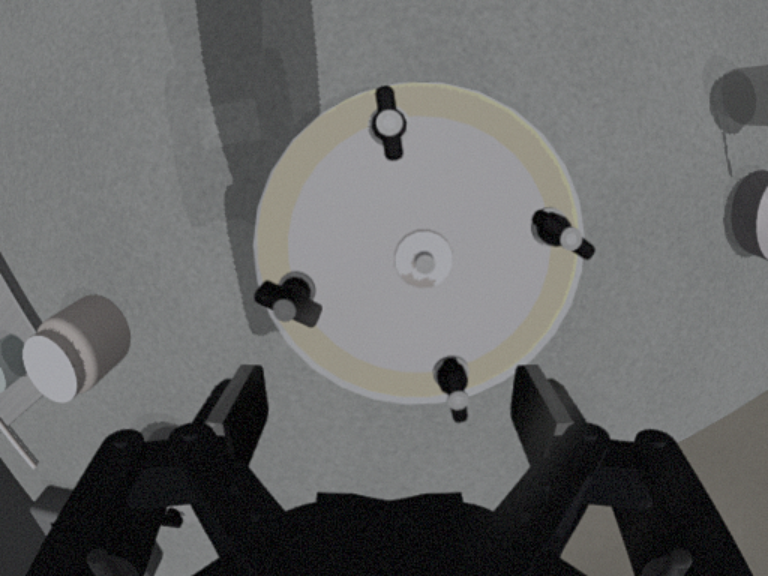

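```bash
python3 - <<'E'
from h import *
s={"eef_pos":np.array([ 0.5232469,-0.05639598,0.27898493]),"tcp_rot":[1.93036166e-01,9.81190945e-01,1.13907270e-03,2.66131083e-04]}
im=cv2.imread("pics/w1.png");g=cv2.cvtColor(im,cv2.COLOR_BGR2GRAY)
C=np.array([.534,-.031])
print("vent",cast("wrist",[424/1.5,262/1.5],.12,s))
for n,(u,v,a,b) in dict(near=(390,123,(385,88),(395,158)),far=(455,390,(447,360),(461,421)),imL=(287,304,(258,288),(318,320)),imR=(562,233,(536,216),(592,252))).items():
    E=cast("wrist",np.array([a,b])/1.5,.14,s)[:,:2];e=E[1]-E[0];c=E.mean(0);d=c-C
    ph=np.degrees(np.arctan2(d[1],d[0]));w=np.degrees(np.arctan2(e[1],e[0]))%180
    print(n,c.round(4),"len",np.linalg.norm(e).round(4),"R",np.hypot(*d).round(4),"ph",ph.round(1),"w",w.round(1),"nut",((ph-w)%180).round(1))
E
python3 -c "
import cv2
a=cv2.imread('pics/w1.png')[40:300,150:410];cv2.imwrite('pics/w1c.png',cv2.resize(a,(598,598),interpolation=cv2.INTER_CUBIC))"
```

```text
vent [[ 0.53400593 -0.03421252  0.12      ]]
near [ 0.4374 -0.0205] len 0.0446 R 0.0972 ph 173.8 w 165.7 nut 8.1
far [ 0.6296 -0.0476] len 0.0557 R 0.097 ph -9.9 w 172.4 nut 177.7
imL [ 0.5207 -0.1299] len 0.0468 R 0.0997 ph -97.6 w 38.1 nut 44.3
imR [0.5462 0.0629] len 0.0504 R 0.0947 ph 82.6 w 39.7 nut 42.9
```

View pics/w1c.png

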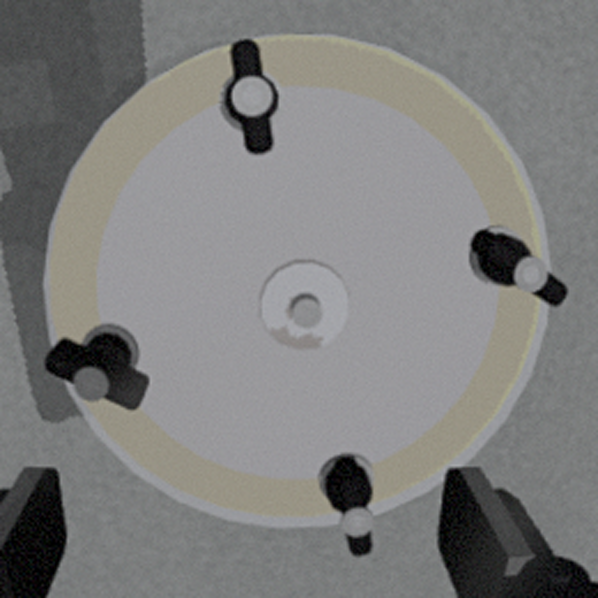

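```bash
python3 - <<'E'
from h import *
for n,a,b in(("far",(330,32),(315,132)),("near",(287,446),(267,545)),("L",(63,218),(124,300)),("R",(475,268),(546,346))):
  E=cast("top",np.array([a,b])/3.3+[225,120],.14)[:,:2];e=E[1]-E[0];w=np.degrees(np.arctan2(e[1],e[0]))%180
  print(n,E.mean(0),np.linalg.norm(e),"w",w)
E
```

```text
far [ 0.63245819 -0.04514921] 0.0497490056535591 w 170.2278240145708
near [ 0.43605993 -0.01902246] 0.04663359696991812 w 167.25327937043443
L [0.54806411 0.06577923] 0.04900670587133439 w 35.949831241022196
R [ 0.52281167 -0.13062272] 0.04895214929197174 w 40.46490193889241
```

```bash
python3 - <<'E'
from h import *
s={"eef_pos":np.array([ 0.5232469,-0.05639598,0.27898493]),"tcp_rot":[1.93036166e-01,9.81190945e-01,1.13907270e-03,2.66131083e-04]}
for z in(.14,.15,.16,.17,.18): print(z,cast("wrist",[305.2,267],z,s)[0,:2],cast("top",[225+324/3.3,120+76/3.3],z)[0,:2])
E
python3 -m jog '{"travel":[[27.3,2.5,-5],[27.3,2.5,-10],[27.3,2.5,-10],[27.3,2.5,-14],[0,0,-30]],"dr":[[0,0,6.7],[0,0,6.6],[0,0,0],[0,0,0],[0,0,0]],"jaw":[0,0,0,0,0]}'
```

```text
0.14 [ 0.63793224 -0.0476747 ] [ 0.63529998 -0.04592735]
0.15 [ 0.63119859 -0.04694344] [ 0.63292969 -0.04486933]
0.16 [ 0.62446495 -0.04621219] [ 0.6305594  -0.04381131]
0.17 [ 0.61773131 -0.04548093] [ 0.6281891 -0.0427533]
0.18 [ 0.61099767 -0.04474967] [ 0.62581881 -0.04169528]
time: 2.23
eef_pos: [0.6364, -0.0522, 0.2126]
tcp_rot: [0.083, 0.997, -0.001, 0.005]
contact_force: [0.0, -0.5, 0.7]
opening: 0.997
```

```bash
python3 -m jog '{"travel":[[0,0,-15],[0,0,-15],[0,0,-15],[0,0,-3],[0,0,0]],"dr":[[0,0,0],[0,0,0],[0,0,0],[0,0,0],[0,0,0]],"jaw":[0,0,0,0,0]}'
python3 - <<'E'
from h import *
s=get_state();print(s["time"],s["qpos"],s["eef_pos"],Ro.from_quat(s["tcp_rot"]).as_matrix()[:,0],s["contact_force"])
im=read_camera("wrist")[:,:,::-1];cv2.imwrite("pics/w2.png",cv2.resize(im,(600,450)))
E
```

```text
time: 2.65
eef_pos: [0.6299, -0.0514, 0.1597]
tcp_rot: [0.083, 0.997, 0.0, -0.002]
contact_force: [0.1, -0.0, 1.0]
opening: 0.999
2.65 [-2.41594310e-01  2.60549908e-01  1.74411595e+00 -2.99204376e-04
  1.14118298e+00 -1.64535504e+00] [ 0.62986261 -0.05135448  0.15968863] [-0.98609382  0.16613487  0.00426459] [ 0.06275268 -0.00606284  0.96200708]
```

View pics/w2.png

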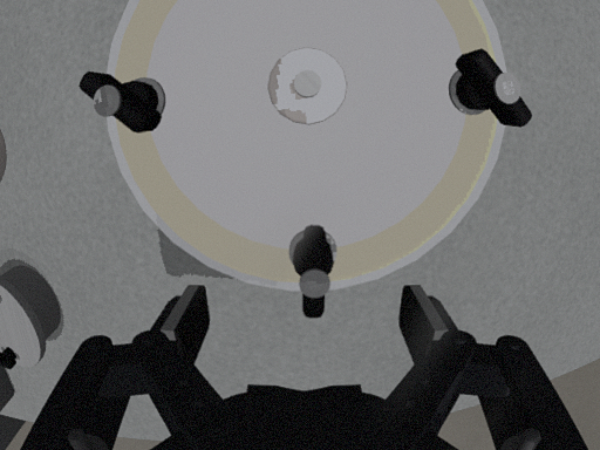

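```bash
python3 -m jog '{"travel":[[2,5,-10],[0,0,-14],[0,0,-14],[0,0,0],[0,0,0]],"dr":[[0,0,0],[0,0,0],[0,0,0],[0,0,0],[0,0,0]],"jaw":[0,0,0,0,0]}'
python3 -m jog '{"travel":[[0,0,0],[0,0,0],[0,0,0],[0,0,0],[0,0,0]],"dr":[[0,0,0],[0,0,0],[0,0,0],[0,0,0],[0,0,0]],"jaw":[150,190,255,255,255]}' 40
python3 -m jog '{"travel":[[0,0,0],[0,0,0],[0,0,0],[0,0,0]],"dr":[[0,0,0],[0,0,0],[0,0,0],[0,0,0]],"jaw":[255,255,255,255]}' 40
```

```text
time: 3.12
eef_pos: [0.632, -0.0454, 0.1217]
tcp_rot: [0.083, 0.997, 0.0, -0.002]
contact_force: [0.4, 0.2, -0.4]
opening: 1.001
time: 3.53
eef_pos: [0.6336, -0.0458, 0.1244]
tcp_rot: [0.083, 0.997, -0.0, 0.001]
contact_force: [0.3, -0.0, -0.4]
opening: 0.3
time: 3.87
eef_pos: [0.6334, -0.0464, 0.1243]
tcp_rot: [0.083, 0.997, -0.001, 0.0]
contact_force: [-1.7, -2.6, 2.2]
opening: 0.127
```

```bash
python3 -m jog '{"travel":[[0,0,0],[0,0,0],[0,0,0],[0,0,0],[0,0,0]],"dr":[[0,0,-6],[0,0,-6],[0,0,-6],[0,0,-6],[0,0,-6]],"jaw":[255,255,255,255,255]}'
python3 -m jog '{"travel":[[0,0,0],[0,0,0],[0,0,0],[0,0,0],[0,0,0]],"dr":[[0,0,-6],[0,0,-6],[0,0,-1.5],[0,0,0],[0,0,0]],"jaw":[255,255,255,255,255]}'
```

```text
time: 4.28
eef_pos: [0.6338, -0.0455, 0.1244]
tcp_rot: [0.34, 0.94, 0.0, 0.001]
contact_force: [-0.1, -0.0, 1.5]
opening: 0.128
time: 4.7
eef_pos: [0.6341, -0.0452, 0.1244]
tcp_rot: [0.446, 0.895, 0.001, 0.001]
contact_force: [1.8, 1.2, 2.2]
opening: 0.132
```

```bash
python3 -m jog '{"travel":[[0,0,0],[0,0,0],[0,0,0],[0,0,0],[0,0,15]],"dr":[[0,0,0],[0,0,0],[0,0,0],[0,0,0],[0,0,0]],"jaw":[0,0,0,0,0]}'
python3 -m jog '{"travel":[[0,0,30],[0,0,30],[-28,4,0],[-34,4.5,0],[-34,4.5,0]],"dr":[[0,0,0],[0,0,0],[0,0,6.5],[0,0,6.5],[0,0,6.5]],"jaw":[0,0,0,0,0]}'
python3 -m jog '{"travel":[[-34,4.5,0],[-34,4.5,0],[-34,4.5,-5],[0,0,-20],[0,0,0]],"dr":[[0,0,6.5],[0,0,6.5],[0,0,6.5],[0,0,0],[0,0,0]],"jaw":[0,0,0,0,0]}'
python3 - <<'E'
from h import *
s=get_state();print(s["time"],s["qpos"],s["eef_pos"],Ro.from_quat(s["tcp_rot"]).as_matrix()[:,0],s["contact_force"])
im=read_camera("wrist")[:,:,::-1];cv2.imwrite("pics/w3.png",cv2.resize(im,(600,450)))
E
```

```text
time: 5.12
eef_pos: [0.6307, -0.0453, 0.135]
tcp_rot: [0.446, 0.895, -0.001, -0.004]
contact_force: [-0.1, 0.3, -0.9]
opening: 0.83
time: 5.53
eef_pos: [0.5366, -0.0328, 0.1994]
tcp_rot: [0.285, 0.958, -0.0, 0.001]
contact_force: [0.5, -0.9, 0.4]
opening: 0.997
time: 5.95
eef_pos: [0.432, -0.0184, 0.1712]
tcp_rot: [0.122, 0.993, 0.0, -0.002]
contact_force: [-0.1, 0.0, 0.4]
opening: 0.994
5.95 [-2.78067279e-01 -2.10439364e-01  2.20274231e+00 -9.46204129e-05
  1.15336297e+00 -1.60478951e+00] [ 0.4319514  -0.01839793  0.17120202] [-0.97036278  0.24161846  0.00407384] [-0.13307455  0.0095539   0.37717194]
```

View pics/w3.png

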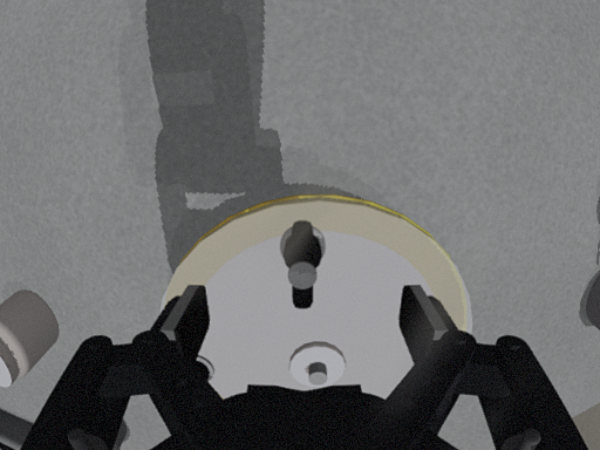

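```bash
python3 -m jog '{"travel":[[3.5,-1,-13],[0,0,-18],[0,0,-18],[0,0,0],[0,0,0]],"dr":[[0,0,0],[0,0,0],[0,0,0],[0,0,0],[0,0,0]],"jaw":[0,0,0,0,0]}'
python3 -m jog '{"travel":[[0,0,0],[0,0,0],[0,0,0],[0,0,0],[0,0,0]],"dr":[[0,0,0],[0,0,0],[0,0,0],[0,0,0],[0,0,0]],"jaw":[255,255,255,255,255]}' 40
python3 -m jog '{"travel":[[0,0,0],[0,0,0],[0,0,0],[0,0,0]],"dr":[[0,0,0],[0,0,0],[0,0,0],[0,0,0]],"jaw":[255,255,255,255]}' 40
```

```text
time: 6.42
eef_pos: [0.4391, -0.0204, 0.1246]
tcp_rot: [0.122, 0.993, 0.0, -0.001]
contact_force: [-0.4, -0.3, 0.6]
opening: 0.999
time: 6.83
eef_pos: [0.4392, -0.0203, 0.1255]
tcp_rot: [0.122, 0.993, -0.0, 0.001]
contact_force: [-0.9, 0.5, -0.9]
opening: 0.3
time: 7.17
eef_pos: [0.4389, -0.0209, 0.1254]
tcp_rot: [0.121, 0.993, -0.001, 0.0]
contact_force: [-3.7, -4.1, 4.3]
opening: 0.127
```

```bash
python3 -m jog '{"travel":[[0,0,0],[0,0,0],[-3,0,0],[0,0,0]],"dr":[[0,0,0],[0,0,0],[0,0,0],[0,0,0]],"jaw":[190,190,190,255]}' 40
python3 -m jog '{"travel":[[0,0,0],[0,0,0],[0,0,0],[0,0,0]],"dr":[[0,0,0],[0,0,0],[0,0,0],[0,0,0]],"jaw":[255,255,255,255]}' 40
python3 -m jog '{"travel":[[0,0,0],[0,0,0],[0,0,0],[0,0,0],[0,0,0]],"dr":[[0,0,-6],[0,0,-6],[0,0,-6],[0,0,-6],[0,0,-6]],"jaw":[255,255,255,255,255]}'
python3 -m jog '{"travel":[[0,0,0],[0,0,0],[0,0,0],[0,0,0],[0,0,0]],"dr":[[0,0,-6],[0,0,-3],[0,0,0],[0,0,0],[0,0,0]],"jaw":[255,255,255,255,255]}'
```

```text
time: 7.5
eef_pos: [0.4351, -0.02, 0.1244]
tcp_rot: [0.122, 0.993, 0.0, -0.001]
contact_force: [-4.9, -6.9, 11.1]
opening: 0.13
time: 7.83
eef_pos: [0.4351, -0.0201, 0.1245]
tcp_rot: [0.122, 0.993, 0.0, -0.001]
contact_force: [-2.1, -0.4, -0.1]
opening: 0.127
time: 8.25
eef_pos: [0.4356, -0.0193, 0.1245]
tcp_rot: [0.377, 0.926, 0.001, -0.001]
contact_force: [-0.1, 2.5, 0.2]
opening: 0.132
time: 8.67
eef_pos: [0.4358, -0.0191, 0.1245]
tcp_rot: [0.446, 0.895, 0.001, -0.001]
contact_force: [0.0, 5.3, -1.9]
opening: 0.132
```

```bash
python3 - <<'E'
from h import *
a=read_camera("top")[:,:,::-1][120:300,225:405];cv2.imwrite("pics/top1c.png",cv2.resize(a,(594,594),interpolation=cv2.INTER_CUBIC))
E
```

```text
(no output)
```

View pics/top1c.png

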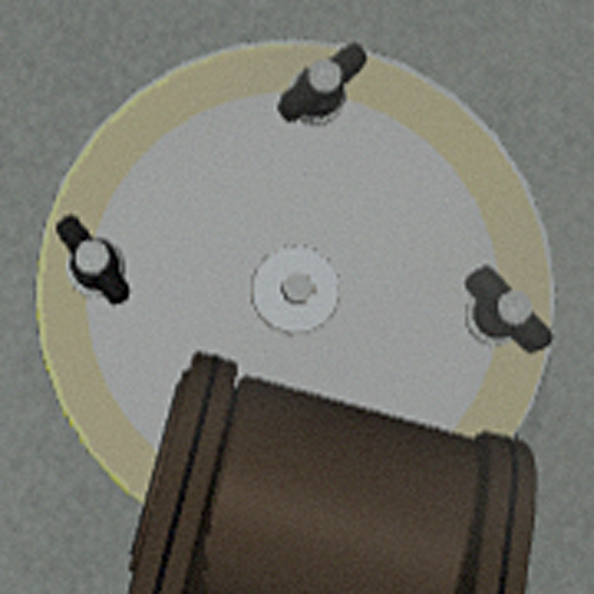

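```bash
python3 -m jog '{"travel":[[0,0,0],[0,0,0],[0,0,0],[0,0,0],[0,0,0]],"dr":[[0,0,-6],[0,0,-6],[0,0,-6],[0,0,-6],[0,0,-6]],"jaw":[255,255,255,255,255]}'
python3 -m jog '{"travel":[[0,0,0],[0,0,0],[0,0,0],[0,0,0],[0,0,0]],"dr":[[0,0,-6],[0,0,-4],[0,0,-4],[0,0,-2],[0,0,0]],"jaw":[255,255,255,255,255]}'
python3 -c "
from h import *
s=get_state();print(s['wrist_torque'],np.degrees(np.arctan2(*Ro.from_quat(s['tcp_rot']).as_matrix()[[1,0],0])))"
```

```text
time: 9.13
eef_pos: [0.4367, -0.0188, 0.1245]
tcp_rot: [0.664, 0.748, 0.003, 0.0]
contact_force: [4.3, 6.4, -4.0]
opening: 0.132
time: 9.55
eef_pos: [0.4372, -0.0188, 0.1245]
tcp_rot: [0.76, 0.65, 0.003, 0.0]
contact_force: [5.7, 8.4, -5.9]
opening: 0.13
[ 1.29630125 -0.94048124  0.57152483] 81.0918449345242
```

```bash
python3 -m jog '{"travel":[[0,0,0],[0,0,0],[0,0,0]],"dr":[[0,0,-2],[0,0,-2],[0,0,0]],"jaw":[255,255,255]}'
python3 -c "
from h import *
s=get_state();print(s['wrist_torque'],np.degrees(np.arctan2(*Ro.from_quat(s['tcp_rot']).as_matrix()[[1,0],0])))"
```

```text
time: 9.8
eef_pos: [0.4372, -0.0189, 0.1246]
tcp_rot: [0.781, 0.625, 0.003, 0.001]
contact_force: [6.6, 7.7, -4.7]
opening: 0.128
[ 1.37530906 -0.98094638  1.35377271] 77.3635545166731
```

```bash
python3 -m jog '{"travel":[[0,0,0],[0,0,0],[0,0,0],[0,0,0],[0,0,15]],"dr":[[0,0,0],[0,0,0],[0,0,0],[0,0,0],[0,0,0]],"jaw":[0,0,0,0,0]}'
python3 -m jog '{"travel":[[0,0,30],[0,0,30],[30,-4,0],[33,-4.4,0],[33,-4.4,0]],"dr":[[0,0,0],[0,0,0],[0,0,6.2],[0,0,6.2],[0,0,6.2]],"jaw":[0,0,0,0,0]}'
python3 -m jog '{"travel":[[33,-4.4,0],[33,-4.4,0],[33,-4.4,0],[0,0,-15],[0,0,-15]],"dr":[[0,0,6.2],[0,0,6.2],[0,0,6.2],[0,0,6.2],[0,0,6.2]],"jaw":[0,0,0,0,0]}'
python3 -m jog '{"travel":[[0,0,0],[0,0,0]],"dr":[[0,0,0],[0,0,0]],"jaw":[0,0]}'
python3 - <<'E'
from h import *
s=get_state();print(s["time"],s["qpos"],s["eef_pos"],np.degrees(np.arctan2(*Ro.from_quat(s['tcp_rot']).as_matrix()[[1,0],0])))
im=read_camera("wrist")[:,:,::-1];cv2.imwrite("pics/w4.png",cv2.resize(im,(600,450)))
E
```

```text
time: 10.22
eef_pos: [0.4338, -0.0201, 0.1375]
tcp_rot: [0.783, 0.623, -0.002, -0.002]
contact_force: [0.3, 0.0, 0.1]
opening: 0.831
time: 10.63
eef_pos: [0.5335, -0.0337, 0.2018]
tcp_rot: [0.67, 0.743, 0.001, 0.002]
contact_force: [-0.3, 0.4, 0.1]
opening: 1.001
time: 11.05
eef_pos: [0.6333, -0.0474, 0.1704]
tcp_rot: [0.447, 0.895, 0.0, 0.002]
contact_force: [0.3, 1.3, -0.2]
opening: 0.998
time: 11.22
eef_pos: [0.63, -0.0464, 0.1686]
tcp_rot: [0.45, 0.893, -0.0, -0.001]
contact_force: [0.5, 0.4, 0.5]
opening: 0.997
11.2167 [-2.33849173e-01  2.50204410e-01  1.73936975e+00 -2.86065932e-04
  1.15483352e+00 -8.69922389e-01] [ 0.6300288  -0.04642131  0.1685831 ] 126.45084023714718
```

View pics/w4.png

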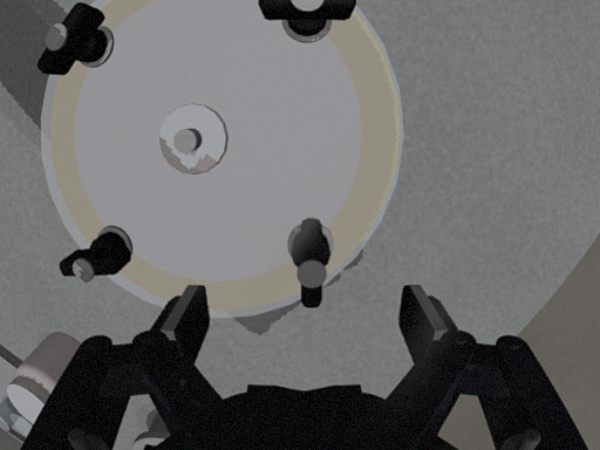

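```bash
python3 -m jog '{"travel":[[4,1,-12],[0,0,-17],[0,0,-16],[0,0,0],[0,0,0]],"dr":[[0,0,0],[0,0,0],[0,0,0],[0,0,0],[0,0,0]],"jaw":[0,0,0,0,0]}'
python3 -m jog '{"travel":[[0,0,0],[0,0,0],[0,0,0],[0,0,0],[0,0,0]],"dr":[[0,0,0],[0,0,0],[0,0,0],[0,0,0],[0,0,0]],"jaw":[255,255,255,255,255]}' 40
python3 -m jog '{"travel":[[0,0,0],[0,0,0],[0,0,0],[0,0,0]],"dr":[[0,0,0],[0,0,0],[0,0,0],[0,0,0]],"jaw":[255,255,255,255]}' 40
python3 -m jog '{"travel":[[0,0,0],[0,0,0],[0,0,0],[0,0,0],[0,0,0]],"dr":[[0,0,-6],[0,0,-6],[0,0,-6],[0,0,-6],[0,0,-6]],"jaw":[255,255,255,255,255]}'
python3 -m jog '{"travel":[[0,0,0],[0,0,0],[0,0,0],[0,0,0],[0,0,0]],"dr":[[0,0,-6],[0,0,-4],[0,0,-4],[0,0,-2],[0,0,0]],"jaw":[255,255,255,255,255]}'
python3 -c "
from h import *
s=get_state();print(s['wrist_torque'],np.degrees(np.arctan2(*Ro.from_quat(s['tcp_rot']).as_matrix()[[1,0],0])))"
```

```text
time: 11.68
eef_pos: [0.6343, -0.0451, 0.1243]
tcp_rot: [0.449, 0.893, -0.0, -0.001]
contact_force: [-0.4, 0.5, 0.0]
opening: 0.997
time: 12.1
eef_pos: [0.6351, -0.0453, 0.1256]
tcp_rot: [0.449, 0.893, 0.0, 0.001]
contact_force: [-1.1, 0.7, -0.8]
opening: 0.302
time: 12.43
eef_pos: [0.6346, -0.0456, 0.1254]
tcp_rot: [0.449, 0.893, -0.0, -0.0]
contact_force: [-2.9, -1.4, 4.9]
opening: 0.132
time: 12.85
eef_pos: [0.6352, -0.0454, 0.1254]
tcp_rot: [0.667, 0.745, 0.0, 0.001]
contact_force: [-0.6, -0.1, 3.7]
opening: 0.131
time: 13.27
eef_pos: [0.6356, -0.0454, 0.1254]
tcp_rot: [0.762, 0.648, 0.0, 0.001]
contact_force: [-0.1, -0.1, 2.9]
opening: 0.126
[-0.15271491  0.07245624  0.65380672] 80.76447294421286
```

```bash
python3 -m jog '{"travel":[[0,0,0],[0,0,0],[0,0,0]],"dr":[[0,0,-2],[0,0,-1.5],[0,0,0]],"jaw":[255,255,255]}'
python3 -c "
from h import *
s=get_state();print(s['wrist_torque'],np.degrees(np.arctan2(*Ro.from_quat(s['tcp_rot']).as_matrix()[[1,0],0])))"
```

```text
time: 13.52
eef_pos: [0.6355, -0.0454, 0.1254]
tcp_rot: [0.78, 0.626, 0.0, 0.001]
contact_force: [-0.9, -0.2, 3.0]
opening: 0.127
[-0.1395926  -0.0470112   1.39955583] 77.46136878744613
```

```bash
python3 -m jog '{"travel":[[0,0,0],[0,0,0],[0,0,0],[0,0,0],[0,0,15]],"dr":[[0,0,0],[0,0,0],[0,0,0],[0,0,0],[0,0,0]],"jaw":[0,0,0,0,0]}'
python3 -m jog '{"travel":[[0,0,30],[0,0,30],[-21.5,27.5,0],[-21.5,27.5,0],[-21.5,27.5,0]],"dr":[[0,0,0],[0,0,0],[0,0,-6.5],[0,0,-6.5],[0,0,-6.5]],"jaw":[0,0,0,0,0]}'
python3 -m jog '{"travel":[[-21.5,27.5,0],[0,0,-15],[0,0,-15],[0,0,0],[0,0,0]],"dr":[[0,0,-6.5],[0,0,-6.5],[0,0,-6.5],[0,0,0],[0,0,0]],"jaw":[0,0,0,0,0]}'
python3 - <<'E'
from h import *
s=get_state();print(s["time"],s["qpos"],s["eef_pos"],np.degrees(np.arctan2(*Ro.from_quat(s['tcp_rot']).as_matrix()[[1,0],0])))
im=read_camera("wrist")[:,:,::-1];cv2.imwrite("pics/w5.png",cv2.resize(im,(600,450)))
E
```

```text
time: 13.93
eef_pos: [0.6323, -0.0447, 0.1358]
tcp_rot: [0.782, 0.623, -0.002, -0.003]
contact_force: [-0.3, -0.1, -0.1]
opening: 0.828
time: 14.35
eef_pos: [0.5699, 0.0376, 0.2004]
tcp_rot: [0.878, 0.478, 0.001, 0.0]
contact_force: [-0.6, -0.0, 0.3]
opening: 1.001
time: 14.77
eef_pos: [0.548, 0.0648, 0.1689]
tcp_rot: [0.945, 0.328, -0.001, -0.001]
contact_force: [0.8, 0.3, -0.1]
opening: 0.996
14.7667 [-6.62049517e-02  7.81700042e-02  1.93518321e+00  2.58901398e-04
  1.13075723e+00  8.36593361e-01] [0.54798014 0.06484796 0.16885867] 38.267222390062315
```

View pics/w5.png

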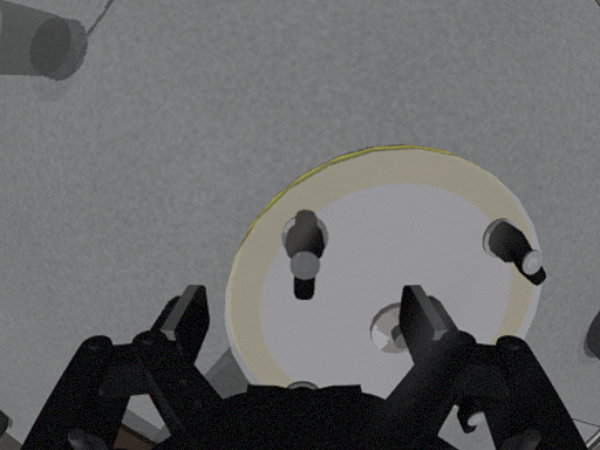

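```bash
python3 -m jog '{"travel":[[1,1,-12],[0,0,-17],[0,0,-16],[0,0,0],[0,0,0]],"dr":[[0,0,0],[0,0,0],[0,0,0],[0,0,0],[0,0,0]],"jaw":[0,0,0,0,0]}'
python3 -m jog '{"travel":[[0,0,0],[0,0,0],[0,0,0],[0,0,0],[0,0,0]],"dr":[[0,0,0],[0,0,0],[0,0,0],[0,0,0],[0,0,0]],"jaw":[255,255,255,255,255]}' 40
python3 -m jog '{"travel":[[0,0,0],[0,0,0],[0,0,0],[0,0,0]],"dr":[[0,0,0],[0,0,0],[0,0,0],[0,0,0]],"jaw":[255,255,255,255]}' 40
python3 -m jog '{"travel":[[0,0,0],[0,0,0],[0,0,0],[0,0,0],[0,0,0]],"dr":[[0,0,-6],[0,0,-6],[0,0,-6],[0,0,-6],[0,0,-6]],"jaw":[255,255,255,255,255]}'
python3 -m jog '{"travel":[[0,0,0],[0,0,0],[0,0,0],[0,0,0],[0,0,0]],"dr":[[0,0,-6],[0,0,-5],[0,0,-4],[0,0,-2],[0,0,0]],"jaw":[255,255,255,255,255]}'
python3 -c "
from h import *
s=get_state();print(s['wrist_torque'],np.degrees(np.arctan2(*Ro.from_quat(s['tcp_rot']).as_matrix()[[1,0],0])))"
python3 -m jog '{"travel":[[0,0,0],[0,0,0],[0,0,0]],"dr":[[0,0,-2],[0,0,-1.5],[0,0,0]],"jaw":[255,255,255]}'
python3 -c "
from h import *
s=get_state();print(s['wrist_torque'],np.degrees(np.arctan2(*Ro.from_quat(s['tcp_rot']).as_matrix()[[1,0],0])))"
```

```text
time: 15.23
eef_pos: [0.5495, 0.0655, 0.124]
tcp_rot: [0.945, 0.327, -0.001, -0.0]
contact_force: [-0.5, 0.7, 0.9]
opening: 1.002
time: 15.65
eef_pos: [0.5502, 0.0658, 0.1255]
tcp_rot: [0.945, 0.327, 0.001, 0.0]
contact_force: [0.7, 0.3, -0.3]
opening: 0.3
time: 15.98
eef_pos: [0.5499, 0.0659, 0.1253]
tcp_rot: [0.945, 0.326, 0.0, -0.0]
contact_force: [-0.9, -0.1, 3.9]
opening: 0.128
time: 16.4
eef_pos: [0.5501, 0.0655, 0.1254]
tcp_rot: [0.998, 0.069, 0.0, 0.0]
contact_force: [-1.2, -0.6, 2.6]
opening: 0.13
time: 16.82
eef_pos: [0.55, 0.0653, 0.1253]
tcp_rot: [0.997, -0.076, 0.0, 0.001]
contact_force: [-1.4, -1.0, 3.2]
opening: 0.127
[-0.2128688   0.15654896  0.62099325] -8.700138834744433
time: 17.07
eef_pos: [0.5506, 0.0652, 0.1254]
tcp_rot: [0.994, -0.106, 0.001, 0.001]
contact_force: [0.8, -1.4, 3.8]
opening: 0.125
[-0.29699994 -0.12960658  0.89503981] -12.125739046261328
```

```bash
python3 -m jog '{"travel":[[0,0,0],[0,0,0],[0,0,0],[0,0,0],[0,0,15]],"dr":[[0,0,0],[0,0,0],[0,0,0],[0,0,0],[0,0,0]],"jaw":[0,0,0,0,0]}'
python3 -m jog '{"travel":[[0,0,30],[0,0,30],[-4.7,-32.8,0],[-4.7,-32.8,0],[-4.7,-32.8,0]],"dr":[[0,0,0],[0,0,0],[0,0,6.4],[0,0,6.4],[0,0,6.4]],"jaw":[0,0,0,0,0]}'
python3 -m jog '{"travel":[[-4.7,-32.8,0],[-4.7,-32.8,0],[-4.7,-32.8,0],[0,0,-15],[0,0,-15]],"dr":[[0,0,6.4],[0,0,6.4],[0,0,6.4],[0,0,6.4],[0,0,6.4]],"jaw":[0,0,0,0,0]}'
python3 -m jog '{"travel":[[0,0,0],[0,0,0]],"dr":[[0,0,0],[0,0,0]],"jaw":[0,0]}'
python3 - <<'E'
from h import *
s=get_state();print(s["time"],s["qpos"],s["eef_pos"],np.degrees(np.arctan2(*Ro.from_quat(s['tcp_rot']).as_matrix()[[1,0],0])))
im=read_camera("wrist")[:,:,::-1];cv2.imwrite("pics/w6.png",cv2.resize(im,(600,450)))
E
```

```text
time: 17.48
eef_pos: [0.5472, 0.066, 0.1363]
tcp_rot: [0.994, -0.108, -0.004, -0.0]
contact_force: [-0.6, 0.1, 0.5]
opening: 0.83
time: 17.9
eef_pos: [0.5357, -0.0331, 0.2006]
tcp_rot: [0.998, 0.063, 0.001, 0.0]
contact_force: [0.7, -0.2, -0.6]
opening: 1.001
time: 18.32
eef_pos: [0.522, -0.1333, 0.1706]
tcp_rot: [0.943, 0.333, 0.001, 0.001]
contact_force: [-0.4, 0.2, -0.1]
opening: 1.0
time: 18.48
eef_pos: [0.5208, -0.1307, 0.1687]
tcp_rot: [0.944, 0.331, -0.001, -0.001]
contact_force: [-0.3, 0.9, 0.1]
opening: 0.997
18.4833 [-4.35143161e-01  4.53546400e-02  1.97004228e+00  3.83041803e-04
  1.12911813e+00  4.61324822e-01] [ 0.52076652 -0.1307195   0.16871748] 38.626836536884575
```

View pics/w6.png

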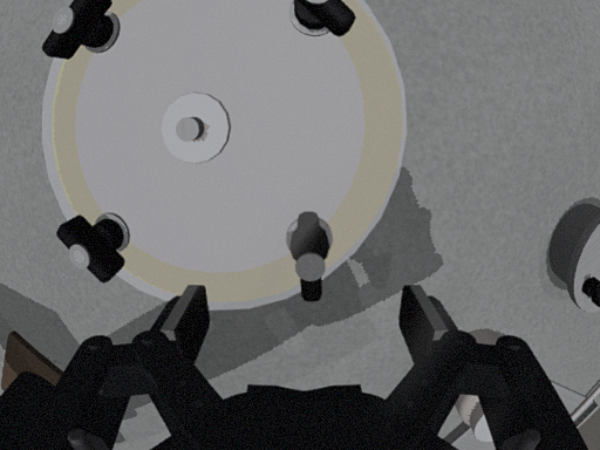

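```bash
python3 -m jog '{"travel":[[1,-1.5,-12],[0,0,-17],[0,0,-16],[0,0,0],[0,0,0]],"dr":[[0,0,0],[0,0,0],[0,0,0],[0,0,0],[0,0,0]],"jaw":[0,0,0,0,0]}'
python3 -m jog '{"travel":[[0,0,0],[0,0,0],[0,0,0],[0,0,0],[0,0,0]],"dr":[[0,0,0],[0,0,0],[0,0,0],[0,0,0],[0,0,0]],"jaw":[255,255,255,255,255]}' 40
python3 -m jog '{"travel":[[0,0,0],[0,0,0],[0,0,0],[0,0,0]],"dr":[[0,0,0],[0,0,0],[0,0,0],[0,0,0]],"jaw":[255,255,255,255]}' 40
python3 -m jog '{"travel":[[0,0,0],[0,0,0],[0,0,0],[0,0,0],[0,0,0]],"dr":[[0,0,-6],[0,0,-6],[0,0,-6],[0,0,-6],[0,0,-6]],"jaw":[255,255,255,255,255]}'
python3 -m jog '{"travel":[[0,0,0],[0,0,0],[0,0,0],[0,0,0],[0,0,0]],"dr":[[0,0,-6],[0,0,-5],[0,0,-4],[0,0,-2],[0,0,0]],"jaw":[255,255,255,255,255]}'
python3 -c "
from h import *
s=get_state();print(s['wrist_torque'],np.degrees(np.arctan2(*Ro.from_quat(s['tcp_rot']).as_matrix()[[1,0],0])))"
python3 -m jog '{"travel":[[0,0,0],[0,0,0],[0,0,0]],"dr":[[0,0,-2],[0,0,-2],[0,0,0]],"jaw":[255,255,255]}'
python3 -c "
from h import *
s=get_state();print(s['wrist_torque'],np.degrees(np.arctan2(*Ro.from_quat(s['tcp_rot']).as_matrix()[[1,0],0])))"
python3 -m jog '{"travel":[[0,0,0],[0,0,0],[0,0,0],[0,0,0],[0,0,15]],"dr":[[0,0,0],[0,0,0],[0,0,0],[0,0,0],[0,0,0]],"jaw":[0,0,0,0,0]}'
python3 -m jog '{"travel":[[0,0,30],[0,0,30],[0,0,30],[-8,-38,0],[-8,-38,0]],"dr":[[0,0,0],[0,0,0],[0,0,0],[0,0,0],[0,0,0]],"jaw":[0,0,0,0,0]}'
python3 -m jog '{"travel":[[-8,-38,0],[-8,-38,0],[-8,-38,0],[-8,-38,0],[-8,-38,0]],"dr":[[0,0,0],[0,0,0],[0,0,0],[0,0,0],[0,0,0]],"jaw":[0,0,0,0,0]}'
python3 -m jog '{"travel":[[-8,-38,0],[-8,-38,0],[0,0,0],[0,0,0]],"dr":[[0,0,0],[0,0,0],[0,0,0],[0,0,0]],"jaw":[0,0,0,0]}'
python3 - <<'E'
from h import *
a=read_camera("top")[:,:,::-1][120:300,225:405];cv2.imwrite("pics/top2c.png",cv2.resize(a,(594,594),interpolation=cv2.INTER_CUBIC))
E
```

```text
time: 18.95
eef_pos: [0.5223, -0.132, 0.1241]
tcp_rot: [0.943, 0.332, -0.001, -0.001]
contact_force: [-0.3, 0.9, -0.5]
opening: 1.001
time: 19.37
eef_pos: [0.5229, -0.1327, 0.1255]
tcp_rot: [0.943, 0.332, 0.0, 0.0]
contact_force: [-0.5, -0.0, -0.1]
opening: 0.295
time: 19.7
eef_pos: [0.523, -0.1329, 0.1254]
tcp_rot: [0.943, 0.332, 0.0, 0.001]
contact_force: [0.3, -0.5, 2.3]
opening: 0.131
time: 20.12
eef_pos: [0.523, -0.1329, 0.1254]
tcp_rot: [0.997, 0.075, 0.0, 0.0]
contact_force: [0.4, -1.1, 2.1]
opening: 0.127
time: 20.53
eef_pos: [0.523, -0.1329, 0.1254]
tcp_rot: [0.997, -0.072, 0.001, 0.0]
contact_force: [0.2, -1.4, 2.1]
opening: 0.128
[-0.13262789  0.00729845 -0.04066535] -8.215069073402097
time: 20.78
eef_pos: [0.523, -0.1329, 0.1254]
tcp_rot: [0.995, -0.104, 0.0, 0.001]
contact_force: [1.2, 0.4, 3.1]
opening: 0.13
[-0.12364567 -0.11008245  0.90878352] -11.916789066154749
time: 21.2
eef_pos: [0.5201, -0.1314, 0.1364]
tcp_rot: [0.994, -0.106, -0.004, -0.001]
contact_force: [-0.4, 0.3, -0.1]
opening: 0.829
time: 21.62
eef_pos: [0.508, -0.2086, 0.233]
tcp_rot: [0.995, -0.104, 0.003, 0.001]
contact_force: [0.4, -0.4, -0.3]
opening: 1.003
time: 22.03
eef_pos: [0.4657, -0.4001, 0.2295]
tcp_rot: [0.994, -0.106, -0.0, -0.0]
contact_force: [0.3, 0.3, -0.1]
opening: 1.004
time: 22.37
eef_pos: [0.4495, -0.4761, 0.2288]
tcp_rot: [0.994, -0.108, -0.0, -0.001]
contact_force: [0.0, -0.1, -0.4]
opening: 1.0
```

View pics/top2c.png

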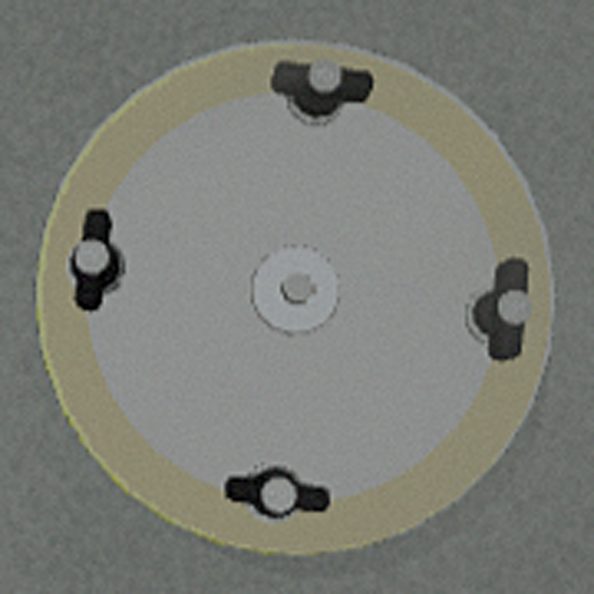

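```bash
python3 - <<'E'
from h import *
for n,a,b,ph in(("far",(273,77),(372,87),172.2),("near",(227,488),(329,500),172.2),("L",(98,210),(88,308),82.2),("R",(513,258),(503,360),82.2)):
  E=cast("top",np.array([a,b])/3.3+[225,120],.138)[:,:2];e=E[1]-E[0];w=np.degrees(np.arctan2(e[1],e[0]))%180
  print(n,np.linalg.norm(e).round(4),"nut angle",((ph-w)%180).round(1))
E
```

```text
far 0.0478 nut angle 89.0
near 0.0478 nut angle 89.4
L 0.0473 nut angle 88.4
R 0.0487 nut angle 90.0
```

```bash
python3 -c "
from plant import *
print(sign_off())"
```

```text
the job is handed in; nothing more can be done
None
```

The job is done and handed in, with all four wing nuts turned fully home in the crosswise order asked. It took about 22.4 s of the 64 s allowed.

**Order:**
1. The two loose nuts, far and near as seen from the robot, got their part turn first. Each stopped with the gripper at about 45°.
2. I then turned that same diagonal fully home, near then far.
3. The other diagonal followed, left (+y) then right (−y).

**Checks:**
- **Part turn:** before going home I looked at the far nut with the top camera, and it was still at about 45°. The near nut was under the arm, so its 45° comes from the gripper angle alone.
- **At the stop:** the wrist torque rose to 0.9–1.4 N m at each nut while I pushed 3–4° past the expected home angle, so each had reached its stop. The left nut showed it least clearly (0.62 to 0.90 N m).
- **Final top picture:** the nuts measured 89.0° (far), 89.4° (near), 88.4° (left) and 90.0° (right). I judge that good to about 2°. The arm was clear of everything when I handed in.

The only thing that needed mending was the first grip on the near nut, which was 3 mm off centre. I loosened it, shifted and gripped again before turning. Forces read between moves stayed below about 15 N.

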